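Unlock the pigment strongbox

ROBOT

A 6-joint arm with a two-finger parallel gripper is mounted at the origin on the work surface. World frame = base frame: x ahead of the robot, y to its left, z up, the work surface at z = 0. Lengths are in mm, angles in rad, forces in N, time in s.
With the tool pointing down it reaches from about 275 to 750 mm from the base axis. Payload 10.2 kg.
Tool frame: the origin (TCP) lies at the very end of the fingers, on their centre line; the grasp point (between the pads) lies 19 mm behind it; z points along the fingers, y is the line along which they close (so a half turn about z gives the same grasp; the last joint's range is limited). The gripper opens to 85 mm and grips with 20 to 120 N. Pads are 22 mm wide; open, the fingers measure 114 mm over their backs; the gripper's body (76 mm by 85 mm) begins 54 mm behind the grasp point. The pads swing forward as they close: fully open they stand 13 mm farther back than shut.
Start: joints at [-1.454, 0.313, 1.498, -0, 1.331, -0.223], TCP at [174.969, -494.992, 231.294] pointing down, gripper open.
Joint ranges: [-2.94, 2.94], [-0.97, 2.17], [0.19, 2.56], [-1.23, 4.37], [0.02, 3.11], [-2.88, 2.88]. Speed limits (rad/s): [2.39, 2.39, 3.01, 3.14, 3.14, 3.14].

INTERFACE

Orientations are given as a unit quaternion [w, x, y, z].
In Python, from rig import ctrl gives the robot as it stands.
- The arm moves only by the tool step_arm, never from a script. Its argument "increments" is a list of rows, each a list of 3 entries, a list of its own where there are three numbers: the shift along the tool's x, y, z in cm, then the turn, a rotation vector about the tool's x, y, z in degrees, then the opening in per cent of the stroke, from 0 (shut) to 100 (fully open). A call has 1 to 8 rows; each row is the pose to reach, as a shift and turn from the pose commanded when the call began, along the tool's axes at that moment; what a row does not reach only later rows make up. A row lasts 1/8 s, in which the tool goes at most 62.5 mm and 10.7 degrees, less where a joint would pass 70% of its speed; a pose out of reach is approached as far as the arm can. A call with a gripper value outside its range is refused whole. The fingers move at their own pace and stop on an object; "squeeze" is the grip in N (left out, the last holds). Time passes only in rows, so rows that repeat a pose let the fingers close. It gives the time, the measured TCP pose, the force, the opening and the grip force at its end, in the units of the state.
- ctrl.sense(): the state, without advancing time (a new reading comes with each control period).
- ctrl.capture(name): name is "scene" or "top" or "wrist"; returns a dict with "img" (384x512x3 uint8, red, green, blue), "fx", "fy", "cx", "cy" (pixels), "k1" (the pictures are not rectified: a ray, as slopes to the right and down, at radius r is drawn at 1 + k1 r^2 times it, then the intrinsics apply), "extrinsics" (4x4, takes a point from camera to world coordinates). Camera axes: x right, y down, z forward; pixel columns grow to the right and rows downward; lengths in mm; the calibration is good to about 2 mm. A picture is of the moment at which its call begins. There is no depth.
- ctrl.finish_job(): hands the job in; it is judged then, once.
The state is a dict: "time_s": time; "joints": joint angles; "dq": joint speeds; "tau": joint torques, N m; "eef_pos": TCP position; "ee_rot": TCP orientation; "force": force on the tool from outside, world axes, zero at the start; "wrist_torque": the same for the moment, N m; "grip_width": opening from 0.0 (shut) to 1.0 (fully open); "grip_force": force on a finger pad.
Only numpy, scipy, OpenCV 4.12 (cv2) and the standard library are available. Lean on these libraries where they do the work, as an engineer would, in place of code of your own. Each camera call takes 0.05 s, during which the arm holds its last target. There are 200 camera calls.

TASK

Unlock the grey pigment strongbox: turn its dial right (clockwise) to 4, left to 0, right to 2, pausing a moment on each number, then left past 0 until you feel it come up against the lock's sprung stop, without forcing it. Then let go of the dial and slide the bolt post gently all the way towards the dial, never forcing it if it is blocked, and take your hand away. Leave the other things on the table where they are.

Things in the scene. Friction and masses are not known exactly. Their poses are not given: they have to be found in the camera images.
- case: Grey steel strongbox fixed to the table, 200 (x) x 300 (y) x 100 mm high; origin at the centre of its underside, x to its hinged back (away from the robot at yaw 0), y left, z up. Dial axis at x = 0, y = -50 mm; bolt post starts at x = 0, y = +68 mm. Two bolt guides, 6 mm high and wide, lie on its top along y from 20 to 114 mm, centred at x = -14 and +14 mm.
- dial_axis (a point): Point on the dial's upright axis, 26 mm above the case's top (half-way up the bar grip); fixed to the case, with its axes. The dial is a steel disc 66 mm wide, its top 8.5 mm above the case's top, with a black bar grip 50 mm long, 14 mm wide, upright-sided, its top 42.5 mm above the case's top. A white line on the bar marks its pointer half.
- dial (a joint): Angle of the dial, rad; positive = right = clockwise from above. At 0 the bar lies along the case's x, pointer to +x at the 0 mark. One number = 0.2618 rad, so 4 is 1.047, 2 is 0.524. A number counts as set within 0.12 rad, held 0.3 s. Starts between 0.26 and 0.75, turns with 0.05 N m of friction, stays where it is left.
- zero_mark (a point): The 0 of the fixed scale round the dial: a thick long tick with a round steel stud beside it, on the case's top 59 mm from the dial's axis along the case's +x. The scale has 24 numbers, growing clockwise, one plain tick every 15 degrees, longer at 0, 6, 12 and 18.
- lockwork: Unseen lock inside the case; this point is fixed, under the dial. Turned left past 0 the dial meets a sprung stop at an unmarked angle, anywhere from -0.2 to -0.6 rad. From there the moment grows 6 N m per rad over friction: met at 0.08 N m (1.5 N on the stop, 50 mm from the axis), damaged at 0.55 N m (11 N). Let go, the dial springs back to within 0.01 rad of first touch and stays.
- bolt (a joint): Travel (m) of the bolt: 0 as found (locked), grows as it slides along the case's -y towards the dial; 0.030 = fully drawn, at its end stop (0.027 will do). Drags with 2 N, stays where left. It is free only while the dial stands where it met the stop (within 0.05 rad); otherwise it is blocked after 6 mm.
- bolt_post (a point): On the axis of the bolt's upright steel post (14 mm thick, with a round head 20 mm wide and 8 mm high), 23 mm above the case's top; moves with the bolt; axes as the case. The post rises from a plate 20 x 50 mm whose top is 6 mm above the case's top; the head's top is 41 mm above the case's top.
- tongue: The bolt's unseen tongue inside the case, 12 mm wide; moves with the bolt. It meets the lock's wheel if the dial is wrong, and must not be pushed there with more than 15 N.
- brush_jar: Bystander: glass jar 70 mm wide and 100 mm high full of brushes up to 260 mm, standing beside the case on its right; origin under its centre.
- pigment_pot: Bystander: small lidded jar 38 mm wide, 42 mm high, standing on the case's top near its back left corner; origin under its centre.
- brush: Bystander: brush 190 mm long lying in front of the case.
- water_jar: Bystander: closed glass jar 72 mm wide, 100 mm high.
- tape_roll: Bystander: roll of tape lying flat, 90 mm wide, 25 mm high.
- wood_bridge: Bystander: wooden hand rest, 260 x 50 x 40 mm, lying along x.
- paper_roll: Bystander: white paper roll standing up, 80 mm wide, 100 mm high.

How it is judged (in metres and radians):
On the way, in this order (a step that is already met when the one before it is completed fails the run):
1. dial right to 4 (value of joint dial between 0.9272 and 1.1672 rad), for 0.3 s.
2. dial left to 0 (value of joint dial between -0.12 and 0.12 rad), for 0.3 s.
3. dial right to 2 (value of joint dial between 0.4036 and 0.6436 rad), for 0.3 s.
4. dial left, past 0, up against the stop (contact force between lockwork and anything else above 1.5 N and value of joint dial below -0.12 rad), for 0.1 s.
5. bolt fully drawn (value of joint bolt above 0.027 m), for 0.2 s.
At the end, for the whole second after the job is handed in: The bolt is fully drawn (at least 27 of its 30 mm) and still, and the dial still stands where it met the stop (between -0.12 and -0.70 rad) (value of joint bolt above 0.027 m and velocity of joint bolt below 0.005 m/s and value of joint dial between -0.7 and -0.12 rad); the robot touches nothing.
It fails at once if the dial is forced against the stop (over 11 N there) (contact force between lockwork and anything else above 11 N).
It fails at once if the bolt is forced against the wheel (over 15 N) (contact force between tongue and anything else above 15 N).
It fails at once if a bystander is moved more than 30 mm (distance of any of brush_jar, pigment_pot, brush, water_jar, tape_roll, wood_bridge, paper_roll from where it was at the start of the episode above 0.03 m).
It fails at once if a standing bystander is knocked over (angle between any of brush_jar, pigment_pot, water_jar, tape_roll, wood_bridge, paper_roll's own z axis and vertical above 0.3 rad).
It also fails if it takes over 67 s, if anything falls off the work surface, if the arm or the gripper's body presses on something with over 40 N, if the wrist force passes 120 N, or if a joint passes its speed limit or range.

## Working session

There is one attempt and no reset: what is moved stays moved. The work goes in short steps, Python scripts to look and compute and a tool call to move; the robot and the scene stay as the last step left them, time stands still between calls to the robot, and variables do not carry over. Pictures are saved under pics/ and viewed, at most 10 in all, crops included, and the job is handed in when it is done.

Besides the shell and the picture viewer there is one more tool, called after "Request:" as name([rows], argument=value, ...), one row to a line, values as JSON. step_arm: Moves the arm, as the interface text tells. Its arguments: {"type":"object","properties":{"increments":{"type":"array"},"squeeze":{"type":"number"}},"required":["increments"]}

```bash
mkdir -p pics
python3 - <<'E'
from rig import ctrl
import cv2,numpy as np
s=ctrl.sense();print({k:np.round(v,3).tolist() for k,v in s.items()})
ims=[]
for n in("top","scene"):
    c=ctrl.capture(n);cv2.imwrite(f"pics/{n}0.png",c["img"][...,::-1])
    print(n,c["fx"],c["fy"],c["cx"],c["cy"],c["k1"],np.round(c["extrinsics"],3).tolist())
E
ls
```

```text
{'time_s': 0.0, 'joints': [-1.454, 0.313, 1.498, 0.0, 1.331, -0.223], 'dq': [0.0, -0.002, 0.0, -0.001, 0.0, -0.0], 'tau': [-0.0, -41.226, -25.975, -0.0, 0.004, 0.0], 'eef_pos': [174.944, -494.716, 230.738], 'ee_rot': [-0.001, 0.986, 0.169, 0.0], 'force': [0.013, -0.409, -0.389], 'wrist_torque': [0.012, -0.035, -0.052], 'grip_force': 0.0, 'grip_width': 1.0}
top 426.4858405356748 426.4858405356748 255.4221302024882 195.62742812557119 -0.09636826824039704 [[0.017, -0.986, 0.168, 295.109], [-1.0, -0.014, 0.017, -51.088], [-0.014, -0.169, -0.986, 1667.556], [0.0, 0.0, 0.0, 1.0]]
scene 478.47095757835456 478.47095757835456 245.2675465325385 187.08796818816302 -0.02180258757109838 [[-0.222, 0.641, -0.734, 1549.93], [0.975, 0.163, -0.153, 168.177], [0.022, -0.75, -0.661, 964.28], [0.0, 0.0, 0.0, 1.0]]
pics
```

View pics/top0.png

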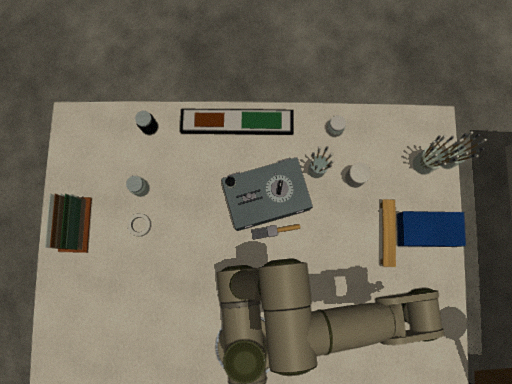

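View pics/scene0.png

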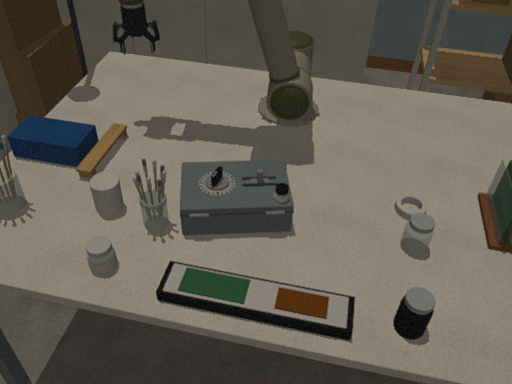

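The top view shows the case with its dial near pixel (280,188), the bolt post near (249,196), the pot at (230,181) and the brush jar at (320,160). In the scene view the dial is at (217,180) and the post at (261,175).

```bash
cat > h.py <<'E'
from rig import ctrl
import cv2,numpy as np
from scipy.spatial.transform import Rotation as R
def KD(c): return np.array([[c["fx"],0,c["cx"]],[0,c["fy"],c["cy"]],[0,0,1]]),np.array([c["k1"],0,0,0,0])
def ray(c,uv,z):
    K,D=KD(c);p=cv2.undistortPoints(np.array(uv,float).reshape(-1,1,2),K,D)[:,0]
    d=np.c_[p,np.ones(len(p))]@c["extrinsics"][:3,:3].T;o=c["extrinsics"][:3,3]
    return o+d*((z-o[2])/d[:,2])[:,None]
def proj(c,P):
    K,D=KD(c);E=np.linalg.inv(c["extrinsics"])
    return cv2.projectPoints(np.array(P,float).reshape(-1,1,3),cv2.Rodrigues(E[:3,:3])[0],E[:3,3],K,D)[0][:,0]
def tcp():
    s=ctrl.sense();w,x,y,z=s["ee_rot"];return s,np.array(s["eef_pos"]),R.from_quat([x,y,z,w])
def delta(p,yaw):
    """increment (cm, deg) to reach tcp p with tool down, tool y-axis heading yaw (rad, mod pi)"""
    s,q,r=tcp();best=None
    for k in(0,1):
        y=np.array([np.cos(yaw+k*np.pi),np.sin(yaw+k*np.pi),0]);z=np.array([0,0,-1.]);x=np.cross(y,z)
        v=(r.inv()*R.from_matrix(np.c_[x,y,z])).as_rotvec(degrees=True)
        if best is None or np.linalg.norm(v)<np.linalg.norm(best):best=v
    return np.round(r.inv().apply(np.array(p)-q)/10,2),np.round(best,1)
E
python3 - <<'E'
from h import *
c=ctrl.capture("top")
print(ray(c,[(280,188),(249,196)],100),ray(c,[(230,181)],142),ray(c,[(320,160)],150))
# case top: hue of steel-blue-ish grey
h=cv2.cvtColor(c["img"],cv2.COLOR_RGB2HSV)
print(h[205,270],h[150,350],h[215,240])
b=cv2.resize(c["img"][140:250,200:350],None,fx=5,fy=5,interpolation=cv2.INTER_CUBIC);cv2.imwrite("pics/t1.png",b[...,::-1])
s,q,r=tcp();print(r.as_matrix().round(2))
w=ctrl.capture("wrist");print(np.round(r.inv().apply(w["extrinsics"][:3,3]-q)),(r.inv().as_matrix()@w["extrinsics"][:3,:3]).round(2),w["fx"],w["k1"])
E
```

```text
[[ 5.93195102e+02 -1.15908000e+02  1.00000000e+02]
 [ 5.61220003e+02 -5.61163697e-01  1.00000000e+02]] [[608.72090665  68.62899723 142.        ]] [[ 690.23661466 -259.85286815  150.        ]]
[60 11 91] [ 18  48 164] [66 15 86]
[[ 0.94  0.33 -0.  ]
 [ 0.33 -0.94  0.  ]
 [ 0.   -0.   -1.  ]]
[  74.    1. -142.] [[-0.   -0.96 -0.29]
 [ 1.   -0.    0.  ]
 [-0.   -0.29  0.96]] 281.82354350974845 -0.019101840323275117
```

View pics/t1.png

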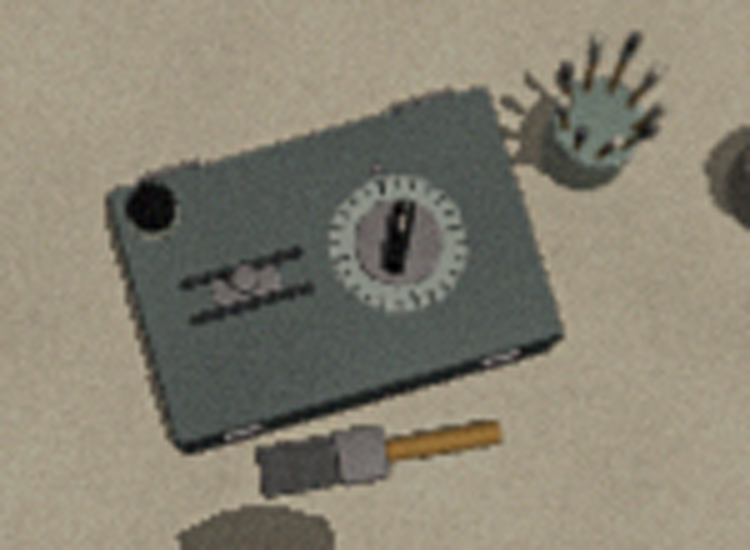

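Run:
```python
from h import *
s,q,r=tcp()
c=ctrl.capture("top")
cr=np.array([(108,190),(490,88),(562,335),(185,445)])/5+[200,140]
P=ray(c,cr,100);print(P.round(),P.mean(0))
print("jar",ray(c,[(595/5+200,110/5+140)],100))
d=np.diff(np.r_[P,P[:1]],axis=0);print(np.degrees(np.arctan2(d[:,1],d[:,0])),np.linalg.norm(d,axis=1))
print(r.inv().apply(np.array([590,-115,270])-q)/10, "tool x bearing",np.degrees(np.arctan2(*r.as_matrix()[[1,0],0])))
```

```text
[[ 628.  104.  100.]
 [ 711. -183.  100.]
 [ 523. -237.  100.]
 [ 437.   41.  100.]] [575.05677    -68.70806935 100.        ]
jar [[ 695.39771137 -262.85142859  100.        ]]
[ -73.89960699 -164.18301999  107.16441453   18.11949942] [298.99628666 195.65208224 290.99061242 201.17817608]
[ 51.79357997 -21.98476439  -3.87884745] tool x bearing 19.46621709113821
```

Request:
step_arm([
  [[0,0,-6],[0,0,-10],100],
  [[6,-2,-9],[0,0,-20],60],
  [[12,-5,-9],[0,0,-30],60],
  [[18,-8,-9],[0,0,-40],60],
  [[24,-10,-9],[0,0,-50],60],
  [[30,-13,-9],[0,0,-60],60],
  [[36,-15,-9],[0,0,-70],60],
  [[42,-18,-8],[0,0,-80],60],
])

```text
time_s: 1.25
eef_pos: [493.5, -202.4, 314.5]
ee_rot: [0.001, 0.644, 0.765, 0.0]
force: [0.8, -1.4, 0.1]
grip_width: 0.597
grip_force: 0.0
```

Run:
```python
from h import *
s,q,r=tcp()
print(q,r.inv().apply(np.array([590,-115,270])-q)/10,np.degrees(np.arctan2(*r.as_matrix()[[1,0],0])),s["joints"])
```

```text
[ 493.47834987 -202.3877769   314.51886066] [ 6.97205666 10.99553065  4.45404829] 99.79973727417176 [-6.08979857e-01  2.87154726e-01  1.31743971e+00 -7.84442454e-05
  1.53591547e+00 -7.80015137e-01]
```

Request:
step_arm([
  [[2,3,1],[0,0,-10],60],
  [[4,6,2],[0,0,-20],60],
  [[6,9,3],[0,0,-30],60],
  [[7,11,4],[0,0,-40],60],
  [[7,11,4.5],[0,0,-50],60],
  [[7,11,4.5],[0,0,-60],60],
  [[7,11,4.5],[0,0,-69],60],
  [[7,11,4.5],[0,0,-69],60],
])

```text
time_s: 2.25
eef_pos: [589.0, -116.7, 269.1]
ee_rot: [-0.0, 0.101, 0.995, 0.0]
force: [0.4, -0.5, -0.7]
grip_width: 0.605
grip_force: 0.0
```

Run:
```python
from h import *
s,q,r=tcp();print(s["joints"],q,s["dq"])
w=ctrl.capture("wrist");cv2.imwrite("pics/w1.png",w["img"][...,::-1]); print(proj(w,[[594,-117,142],[561,-4,141],[577,-70,100]]))
```

```text
[-3.90597803e-01  4.62535024e-01  1.18574377e+00 -2.15764127e-05
  1.49365395e+00 -1.75877614e+00] [ 588.95899568 -116.73908143  269.13078585] [ 0.00113532 -0.0021505   0.00098809 -0.00035293 -0.00087894  0.07105451]
[[261.94403989 192.39488286]
 [372.26698327 136.12292046]
 [300.14721113 159.21137352]]
```

View pics/w1.png

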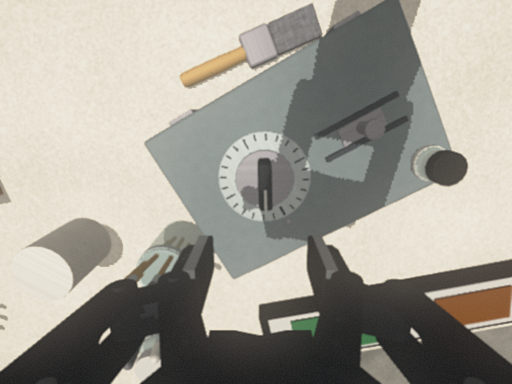

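The close view shows the dial ring centred near (264,177), with the bar running from (264,158) to (265,210) and the white pointer half at the bottom. The post head is at about (374,127) and the pot at (445,166).

Run:
```python
from h import *
w=ctrl.capture("wrist");im=w["img"];g=cv2.cvtColor(im,cv2.COLOR_RGB2GRAY)
s,q,r=tcp();print(q)
# bar: dark blob near (264,180)
m=np.zeros_like(g);m[140:225,225:310]=(g[140:225,225:310]<60)*255
n,l,st,ce=cv2.connectedComponentsWithStats(m)
i=l[170,264];print("lab",i,st[i],ce[i])
k=np.argwhere(l==i)[:,::-1].astype(np.float32)
P=ray(w,k,142.5);rc=cv2.minAreaRect(P[:,:2].astype(np.float32)*1);print("bar top-plane rect",rc)
# scale ring: outer contour of bright pixels on plane z=100, around rough centre
roi=im[120:230,210:320].astype(int);cv2.imwrite("pics/crop_ring.png",cv2.resize(roi.astype(np.uint8),None,fx=5,fy=5,interpolation=cv2.INTER_CUBIC)[...,::-1])
```

```text
[ 588.95738221 -116.77779256  269.19716765]
lab 0 [     0      0    512    384 196506] [255.49428007 191.49873286]
bar top-plane rect ((634.516845703125, -134.18679809570312), (657.985595703125, 424.6364440917969), 78.36299133300781)
```

View pics/crop_ring.png

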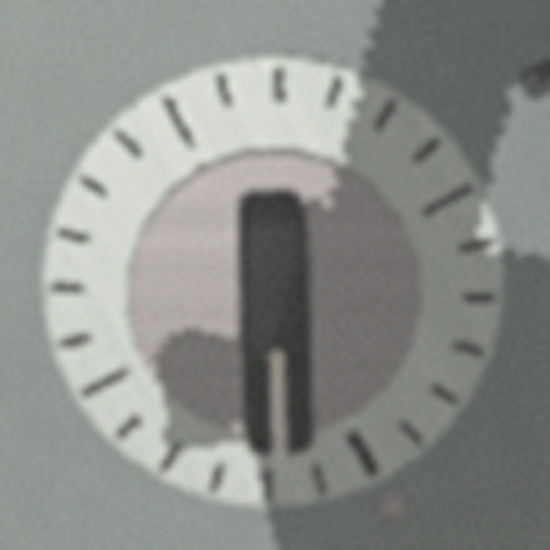

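The crop shows the 0 tick at (364,455), 6 at (102,381), 12 at (179,122) and 18 at (449,200). The bar centreline runs from about (271,200) to (280,448).

Run:
```python
from h import *
w=ctrl.capture("wrist")
f=lambda a:(np.array(a,float)+.5)/5-.5+[210,120]
T=ray(w,f([(364,455),(102,381),(179,122),(449,200)]),100)[:,:2]
E=ray(w,f([(272,57),(270,508),(42,287),(503,284)]),100)[:,:2]
print("ticks c",T.mean(0),(T[0]+T[2])/2,(T[1]+T[3])/2,"ring",E.mean(0))
d=T[0]-T[2];e=T[3]-T[1];yaw=np.degrees([np.arctan2(d[1],d[0]),np.arctan2(e[1],e[0])-np.pi/2]);print("yaw",yaw,np.linalg.norm(d),np.linalg.norm(e))
B=ray(w,f([(271.5,205),(280,450),(277,350)]),142.5)[:,:2];b=B[1]-B[0];print("bar",B,np.degrees(np.arctan2(b[1],b[0])),np.linalg.norm(b))
H=ray(w,[(374,127)],141);print("head",H)
s,q,r=tcp()
c=(T.mean(0)+E.mean(0))/2;yw=np.radians(yaw.mean());print("post pred",c+118*np.array([-np.sin(yw),np.cos(yw)]))
bb=np.degrees(np.arctan2(b[1],b[0]));print("toolx",np.degrees(np.arctan2(*r.as_matrix()[[1,0],0])),"dial",yaw.mean()-bb)
print("move",r.inv().apply(np.r_[c,114]-q)/10)
```

```text
ticks c [ 590.32203371 -113.30720424] [ 590.61718662 -113.07697481] [ 590.02688081 -113.53743367] ring [ 589.33983521 -113.51828929]
yaw [16.90577915 16.49915777] 88.12981045791305 88.95852409095257
bar [[ 563.14325851 -108.78521354]
 [ 612.40391375 -117.04670639]
 [ 591.69696736 -113.48057363]] -9.520462138232661 49.948617792165464
head [[553.15410292  -1.57432622 141.        ]]
post pred [ 5.55917524e+02 -3.91153351e-01]
toolx 168.31062237299574 dial 26.22293059961367
move [-0.01634387  0.34598052 15.52344   ]
```

Request:
step_arm([
  [[0,0.35,3],[0,0,-2.2],60],
  [[0,0.35,7],[0,0,-2.2],60],
  [[0,0.35,11],[0,0,-2.2],55],
  [[0,0.35,14],[0,0,-2.2],50],
  [[0,0.35,15.4],[0,0,-2.2],40],
  [[0,0.35,15.4],[0,0,-2.2],40],
], squeeze=25)

```text
time_s: 3.15
eef_pos: [589.6, -113.3, 115.1]
ee_rot: [-0.0, 0.082, 0.997, 0.0]
force: [0.1, 0.3, 0.9]
grip_width: 0.403
grip_force: 0.0
```

Request:
step_arm([
  [[0,0,0],[0,0,0],25],
  [[0,0,0],[0,0,0],5],
  [[0,0,0],[0,0,0],5],
  [[0,0,0],[0,0,0],5],
])

```text
time_s: 3.65
eef_pos: [590.5, -112.4, 116.9]
ee_rot: [0.001, 0.081, 0.997, 0.001]
force: [0.5, 5.7, 3.7]
grip_width: 0.161
grip_force: 28.5
```

Run:
```python
from h import *
s,q,r=tcp();print({k:np.round(v,3) for k,v in s.items()},np.degrees(np.arctan2(*r.as_matrix()[[1,0],0])))
w=ctrl.capture("wrist");cv2.imwrite("pics/w2.png",w["img"][...,::-1])
```

```text
{'time_s': np.float64(3.65), 'joints': array([-0.384,  0.581,  1.404,  0.002,  1.154, -1.792]), 'dq': array([-0.001,  0.001, -0.001,  0.001,  0.001, -0.   ]), 'tau': array([ -3.794, -49.19 , -23.389,  -1.236,  -0.311,  -0.053]), 'eef_pos': array([ 590.5  , -112.35 ,  116.887]), 'ee_rot': array([0.001, 0.081, 0.997, 0.001]), 'force': array([0.461, 5.713, 3.656]), 'wrist_torque': array([ 0.885, -0.139,  0.019]), 'grip_force': np.float64(28.534), 'grip_width': np.float64(0.161)} 170.67667720489246
```

View pics/w2.png

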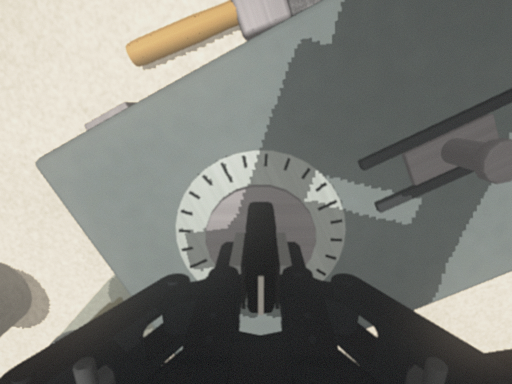

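Request:
step_arm([
  [[-0.1,0.1,-0.15],[0,0,5],5],
  [[-0.1,0.1,-0.15],[0,0,12],5],
  [[-0.1,0.1,-0.15],[0,0,19],5],
  [[-0.1,0.1,-0.15],[0,0,26],5],
  [[-0.1,0.1,-0.15],[0,0,32],5],
  [[-0.1,0.1,-0.15],[0,0,34],5],
  [[-0.1,0.1,-0.15],[0,0,34],5],
  [[-0.1,0.1,-0.15],[0,0,34],5],
])

```text
time_s: 4.7
eef_pos: [590.4, -112.6, 116.9]
ee_rot: [-0.001, 0.369, 0.93, -0.0]
force: [-4.5, 0.2, -1.5]
grip_width: 0.159
grip_force: 28.0
```

Request:
step_arm([
  [[0,0,0],[0,0,0],5],
  [[0,0,0],[0,0,0],5],
  [[0,0,0],[0,0,0],5],
])

```text
time_s: 5.08
eef_pos: [590.4, -112.5, 116.9]
ee_rot: [-0.001, 0.369, 0.93, -0.0]
force: [-5.6, 0.0, -0.5]
grip_width: 0.157
grip_force: 28.0
```

```bash
cat >> h.py <<'E'
def st():
    s,q,r=tcp();b=np.degrees(np.arctan2(*r.as_matrix()[[1,0],0]))
    print("t",s["time_s"],"tcp",q.round(1),"toolx",round(b,2),"dial",np.round((16.7-b+180+180)%360-180,2),"F tool",r.inv().apply(s["force"]).round(2),"M",np.round(s["wrist_torque"],3),"grip",np.round([s["grip_width"],s["grip_force"]],3),"j6",s["joints"][5])
E
python3 -c "
from h import *;st()"
```

```text
t 5.075 tcp [ 590.4 -112.5  116.9] toolx 136.75 dial 59.95 F tool [ 4.08 -3.81  0.53] M [-0.202  0.884 -0.093] grip [ 0.157 28.048] j6 -1.198704550254192
```

Request:
step_arm([
  [[0.04,-0.04,0],[0,0,-6],5],
  [[0.04,-0.04,0],[0,0,-14],5],
  [[0.04,-0.04,0],[0,0,-22],5],
  [[0.04,-0.04,0],[0,0,-30],5],
  [[0.04,-0.04,0],[0,0,-38],5],
  [[0.04,-0.04,0],[0,0,-46],5],
  [[0.04,-0.04,0],[0,0,-54],5],
  [[0.04,-0.04,0],[0,0,-59],5],
])

```text
time_s: 6.08
eef_pos: [590.6, -112.0, 116.9]
ee_rot: [0.0, -0.139, 0.99, 0.0]
force: [-0.6, 2.7, -3.0]
grip_width: 0.155
grip_force: 27.8
```

Request:
step_arm([
  [[0,0,0],[0,0,-1],5],
  [[0,0,0],[0,0,-1],5],
  [[0,0,0],[0,0,-1],5],
  [[0,0,0],[0,0,-1],5],
])

```text
time_s: 6.58
eef_pos: [590.5, -112.0, 116.9]
ee_rot: [0.0, -0.145, 0.989, 0.0]
force: [-0.7, 5.1, -1.8]
grip_width: 0.162
grip_force: 27.9
```

```bash
python3 -c "
from h import *;st()"
```

```text
t 6.575 tcp [ 590.5 -112.   116.9] toolx -163.37 dial 0.07 F tool [-0.78  5.06  1.81] M [ 0.756 -0.098  0.018] grip [ 0.162 27.88 ] j6 -2.2441309659354034
```

Request:
step_arm([
  [[0,0.05,0],[0,0,6],5],
  [[0,0.05,0],[0,0,14],5],
  [[0,0.05,0],[0,0,22],5],
  [[0,0.05,0],[0,0,28],5],
  [[0,0.05,0],[0,0,30],5],
  [[0,0.05,0],[0,0,30],5],
  [[0,0.05,0],[0,0,30],5],
  [[0,0.05,0],[0,0,30],5],
])

```text
time_s: 7.58
eef_pos: [590.5, -112.3, 116.9]
ee_rot: [0.001, 0.116, 0.993, -0.0]
force: [4.0, 0.3, -4.9]
grip_width: 0.158
grip_force: 27.7
```

Request:
step_arm([
  [[0,0,0],[0,0,0],5],
  [[0,0,0],[0,0,0],5],
  [[0,0,0],[0,0,0],5],
])

```text
time_s: 7.95
eef_pos: [590.5, -112.3, 117.0]
ee_rot: [0.001, 0.116, 0.993, -0.0]
force: [4.9, -0.5, -4.7]
grip_width: 0.159
grip_force: 27.7
```

```bash
python3 -c "
from h import *;st()"
```

```text
t 7.95 tcp [ 590.5 -112.3  117. ] toolx 166.67 dial 30.03 F tool [-4.92  0.66  4.71] M [-0.271 -0.894  0.001] grip [ 0.159 27.665] j6 -1.7207789614922147
```

Request:
step_arm([
  [[-0.05,0,0.05],[0,0,-6],5],
  [[-0.05,0,0.05],[0,0,-14],5],
  [[-0.05,0,0.05],[0,0,-22],5],
  [[-0.05,0,0.05],[0,0,-29],5],
  [[-0.05,0,0.05],[0,0,-35],5],
  [[-0.05,0,0.05],[0,0,-38],5],
  [[-0.05,0,0.05],[0,0,-39],5],
  [[-0.05,0,0.05],[0,0,-40],5],
])

```text
time_s: 8.95
eef_pos: [590.5, -111.9, 116.9]
ee_rot: [-0.0, -0.231, 0.973, 0.0]
force: [-1.0, 2.7, 5.7]
grip_width: 0.157
grip_force: 29.1
```

```bash
python3 -c "
from h import *;st();print(ctrl.sense()['tau'][5])"
```

```text
t 8.95 tcp [ 590.5 -111.9  116.9] toolx -153.31 dial -9.99 F tool [-0.32  2.85 -5.71] M [ 0.506  0.156 -0.034] grip [ 0.157 29.065] j6 -2.4188889615887397
0.15728913713246584
```

Request:
step_arm([
  [[0,0,0],[0,0,-0.5],5],
  [[0,0,0],[0,0,-1],5],
  [[0,0,0],[0,0,-1.5],5],
  [[0,0,0],[0,0,-2],5],
])

```text
time_s: 9.45
eef_pos: [590.5, -111.9, 116.9]
ee_rot: [-0.0, -0.248, 0.969, 0.0]
force: [-1.5, 4.2, 6.1]
grip_width: 0.158
grip_force: 29.1
```

```bash
python3 -c "
from h import *;st();print(ctrl.sense()['tau'][5])"
```

```text
t 9.45 tcp [ 590.5 -111.9  116.9] toolx -151.32 dial -11.98 F tool [-0.71  4.4  -6.08] M [ 0.509  0.16  -0.061] grip [ 0.158 29.061] j6 -2.4536632424845792
0.03939651302061975
```

Request:
step_arm([
  [[0,0,0],[0,0,-0.5],5],
  [[0,0,0],[0,0,-1],5],
  [[0,0,0],[0,0,-1.5],5],
  [[0,0,0],[0,0,-2],5],
])

```text
time_s: 9.95
eef_pos: [590.5, -111.9, 116.9]
ee_rot: [0.0, -0.265, 0.964, 0.0]
force: [-1.5, 3.2, 5.5]
grip_width: 0.158
grip_force: 29.1
```

```bash
python3 -c "
from h import *;st()"
```

```text
t 9.95 tcp [ 590.5 -111.9  116.9] toolx -149.31 dial -13.99 F tool [-0.33  3.55 -5.5 ] M [ 0.555  0.177 -0.08 ] grip [ 0.158 29.065] j6 -2.4885801738590847
```

Request:
step_arm([
  [[0,0,0],[0,0,-0.5],5],
  [[0,0,0],[0,0,-1],5],
  [[0,0,0],[0,0,-1.5],5],
  [[0,0,0],[0,0,-2],5],
])

```text
time_s: 10.45
eef_pos: [590.5, -111.8, 116.9]
ee_rot: [-0.0, -0.281, 0.96, 0.0]
force: [-1.4, 3.0, 6.2]
grip_width: 0.16
grip_force: 29.1
```

```bash
python3 -c "
from h import *;st()"
```

```text
t 10.45 tcp [ 590.5 -111.8  116.9] toolx -147.31 dial -15.99 F tool [-0.4   3.28 -6.15] M [ 0.541  0.217 -0.032] grip [ 0.16  29.072] j6 -2.523479309554199
```

Still friction only; continuing.

Request:
step_arm([
  [[0,0,0],[0,0,-0.5],5],
  [[0,0,0],[0,0,-1],5],
  [[0,0,0],[0,0,-1.5],5],
  [[0,0,0],[0,0,-2],5],
])

```text
time_s: 10.95
eef_pos: [590.5, -111.8, 116.9]
ee_rot: [-0.0, -0.298, 0.955, 0.0]
force: [-2.3, 3.7, 5.7]
grip_width: 0.158
grip_force: 29.1
```

```bash
python3 -c "
from h import *;st()"
```

```text
t 10.95 tcp [ 590.5 -111.8  116.9] toolx -145.31 dial -17.99 F tool [-0.26  4.35 -5.7 ] M [ 0.631  0.186 -0.082] grip [ 0.158 29.085] j6 -2.558394534660733
```

Request:
step_arm([
  [[0,0,0],[0,0,-0.5],5],
  [[0,0,0],[0,0,-1],5],
  [[0,0,0],[0,0,-1.5],5],
  [[0,0,0],[0,0,-2],5],
])

```text
time_s: 11.45
eef_pos: [590.5, -111.8, 116.8]
ee_rot: [-0.0, -0.315, 0.949, 0.0]
force: [-2.5, 4.4, 6.1]
grip_width: 0.155
grip_force: 29.1
```

```bash
python3 -c "
from h import *;st()"
```

```text
t 11.45 tcp [ 590.5 -111.8  116.8] toolx -143.32 dial -19.98 F tool [-0.65  5.01 -6.05] M [ 0.621  0.189 -0.017] grip [ 0.155 29.098] j6 -2.593263484407523
```

Request:
step_arm([
  [[0,0,0],[0,0,-0.5],5],
  [[0,0,0],[0,0,-1],5],
  [[0,0,0],[0,0,-1.5],5],
  [[0,0,0],[0,0,-2],5],
])

```text
time_s: 11.95
eef_pos: [590.5, -111.8, 116.9]
ee_rot: [-0.0, -0.331, 0.944, 0.0]
force: [-2.4, 4.1, 6.0]
grip_width: 0.153
grip_force: 29.1
```

```bash
python3 -c "
from h import *;st()"
```

```text
t 11.95 tcp [ 590.5 -111.8  116.9] toolx -141.32 dial -21.98 F tool [-0.66  4.69 -6.02] M [ 0.642  0.16  -0.069] grip [ 0.153 29.109] j6 -2.6281932025215817
```

Request:
step_arm([
  [[0,0,0],[0,0,-0.5],5],
  [[0,0,0],[0,0,-1],5],
  [[0,0,0],[0,0,-1.5],5],
  [[0,0,0],[0,0,-2],5],
])

```text
time_s: 12.45
eef_pos: [590.5, -111.8, 116.9]
ee_rot: [-0.0, -0.348, 0.938, 0.0]
force: [-2.3, 5.0, 6.8]
grip_width: 0.157
grip_force: 29.1
```

```bash
python3 -c "
from h import *;st()"
```

```text
t 12.45 tcp [ 590.5 -111.8  116.9] toolx -139.31 dial -23.99 F tool [-1.54  5.31 -6.81] M [ 0.657  0.16  -0.111] grip [ 0.157 29.118] j6 -2.663121253616979
```

Request:
step_arm([
  [[0,0,0],[0,0,-0.5],5],
  [[0,0,0],[0,0,-1],5],
  [[0,0,0],[0,0,-1],5],
])

```text
time_s: 12.82
eef_pos: [590.4, -111.8, 116.9]
ee_rot: [-0.0, -0.356, 0.935, 0.0]
force: [-1.7, 4.4, 6.8]
grip_width: 0.159
grip_force: 29.1
```

```bash
python3 -c "
from h import *;st()"
```

```text
t 12.825 tcp [ 590.4 -111.8  116.9] toolx -138.32 dial -24.98 F tool [-1.66  4.43 -6.75] M [0.697 0.174 0.017] grip [ 0.159 29.121] j6 -2.680454652421743
```

```bash
cat >> h.py <<'E'
def mz(n=6):
    v=[]
    for _ in range(n): ctrl.capture("wrist");s=ctrl.sense();v.append([s["wrist_torque"][2],s["tau"][5]])
    st();print("Mz,tau6 mean",np.mean(v,0).round(3),"sd",np.std(v,0).round(3))
E
python3 -c "
from h import *;mz()"
```

```text
t 13.125 tcp [ 590.4 -111.8  116.9] toolx -138.32 dial -24.98 F tool [-1.19  4.63 -5.47] M [0.621 0.235 0.013] grip [ 0.154 29.121] j6 -2.6803933425232387
Mz,tau6 mean [-0.022  0.012] sd [0.019 0.002]
```

Request:
step_arm([
  [[0,0,0],[0,0,-0.5],5],
  [[0,0,0],[0,0,-1],5],
  [[0,0,0],[0,0,-1],5],
])

```text
time_s: 13.5
eef_pos: [590.4, -111.8, 116.9]
ee_rot: [-0.0, -0.364, 0.931, 0.0]
force: [-2.0, 3.2, 6.5]
grip_width: 0.157
grip_force: 29.1
```

```bash
python3 -c "
from h import *;mz()"
```

```text
t 13.8 tcp [ 590.4 -111.7  116.9] toolx -137.32 dial -25.98 F tool [-1.25  3.81 -6.77] M [0.645 0.199 0.004] grip [ 0.159 29.124] j6 -2.697872198167691
Mz,tau6 mean [0.015 0.011] sd [0.021 0.003]
```

Request:
step_arm([
  [[0,0,0],[0,0,-0.5],5],
  [[0,0,0],[0,0,-1],5],
  [[0,0,0],[0,0,-1.5],5],
  [[0,0,0],[0,0,-2],5],
  [[0,0,0],[0,0,-2],5],
])

```text
time_s: 14.42
eef_pos: [590.4, -111.7, 116.9]
ee_rot: [-0.0, -0.38, 0.925, 0.0]
force: [-2.2, 4.0, 5.6]
grip_width: 0.158
grip_force: 29.1
```

```bash
python3 -c "
from h import *;mz()"
```

```text
t 14.725 tcp [ 590.4 -111.8  116.9] toolx -135.32 dial -27.98 F tool [-1.47  5.24 -5.99] M [ 0.627  0.262 -0.019] grip [ 0.156 29.132] j6 -2.7327494329202597
Mz,tau6 mean [0.    0.012] sd [0.023 0.002]
```

Request:
step_arm([
  [[0,0,0],[0,0,-0.5],5],
  [[0,0,0],[0,0,-1],5],
  [[0,0,0],[0,0,-1.5],5],
  [[0,0,0],[0,0,-2],5],
  [[0,0,0],[0,0,-2],5],
])

```text
time_s: 15.35
eef_pos: [590.4, -111.7, 116.9]
ee_rot: [-0.0, -0.396, 0.918, 0.0]
force: [-2.5, 4.6, 6.7]
grip_width: 0.157
grip_force: 29.1
```

```bash
python3 -c "
from h import *;mz()"
```

```text
t 15.65 tcp [ 590.4 -111.7  116.9] toolx -133.32 dial -29.98 F tool [-1.78  4.91 -6.4 ] M [0.627 0.249 0.011] grip [ 0.159 29.141] j6 -2.7676341186152422
Mz,tau6 mean [0.025 0.012] sd [0.025 0.002]
```

Request:
step_arm([
  [[0,0,0],[0,0,-0.5],5],
  [[0,0,0],[0,0,-1],5],
  [[0,0,0],[0,0,-1.5],5],
  [[0,0,0],[0,0,-2],5],
  [[0,0,0],[0,0,-2],5],
])

```text
time_s: 16.27
eef_pos: [590.4, -111.7, 116.9]
ee_rot: [-0.0, -0.412, 0.911, 0.0]
force: [-2.5, 3.9, 7.0]
grip_width: 0.157
grip_force: 29.2
```

```bash
python3 -c "
from h import *;mz()"
```

```text
t 16.575 tcp [ 590.4 -111.7  116.9] toolx -131.34 dial -31.96 F tool [-1.11  5.52 -6.21] M [ 0.648  0.214 -0.135] grip [ 0.157 29.163] j6 -2.8023309073680567
Mz,tau6 mean [-0.142 -0.135] sd [0.039 0.003]
```

Sprung stop felt; pressing 1° more to be sure, then dwelling.

Request:
step_arm([
  [[0,0,0],[0,0,-0.5],5],
  [[0,0,0],[0,0,-1],5],
  [[0,0,0],[0,0,-1],5],
  [[0,0,0],[0,0,-1],5],
])

```text
time_s: 17.08
eef_pos: [590.4, -111.7, 116.9]
ee_rot: [-0.0, -0.42, 0.908, 0.0]
force: [-2.2, 4.2, 5.1]
grip_width: 0.156
grip_force: 29.2
```

```bash
python3 -c "
from h import *;mz()"
```

```text
t 17.375 tcp [ 590.4 -111.7  116.9] toolx -130.35 dial -32.95 F tool [-1.22  4.92 -6.43] M [ 0.706  0.19  -0.277] grip [ 0.157 29.211] j6 -2.8196329602623877
Mz,tau6 mean [-0.222 -0.222] sd [0.034 0.   ]
```

Request:
step_arm([
  [[0,0.08,0],[0,0,0],5],
  [[0,0.08,0],[0,0,0],16],
  [[0,0.08,0],[0,0,0],25],
  [[0,0.08,0],[0,0,0],40],
  [[0,0.08,0],[0,0,0],50],
  [[0,0.08,-4],[0,0,0],50],
  [[0,0.08,-10],[0,0,0],50],
  [[0,0.08,-13],[0,0,0],50],
])

```text
time_s: 18.38
eef_pos: [590.4, -111.9, 249.5]
ee_rot: [0.001, -0.42, 0.908, -0.001]
force: [-0.4, -0.8, -0.1]
grip_width: 0.503
grip_force: 0.0
```

Run:
```python
from h import *
st();s,q,r=tcp()
w=ctrl.capture("wrist");cv2.imwrite("pics/w3.png",w["img"][...,::-1])
yw=np.radians(16.7);p=np.array([590.4,-111.9])+118*np.array([-np.sin(yw),np.cos(yw)]);print(p,proj(w,[[*p,141]]))
```

```text
t 18.375 tcp [ 590.4 -111.9  249.5] toolx -130.33 dial -32.97 F tool [ 0.9  -0.18  0.13] M [0.048 0.036 0.003] grip [0.503 0.   ] j6 -2.819637070592842
[556.49145866   1.12305439] [[360.72203918 255.79521504]]
```

View pics/w3.png

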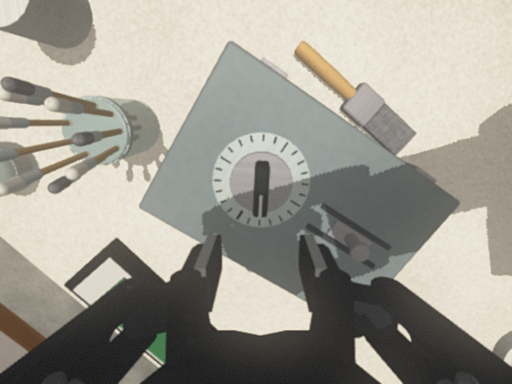

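The dial now stands about 30° left, with its pointer near (262,205). The post head is at (357,247), clear of the fingers.

Run:
```python
from h import *
s,q,r=tcp();w=ctrl.capture("wrist")
h=ray(w,[(357,247)],141)[0];print(h)
f=lambda a:np.array(a,float)
P=ray(w,[(261,165),(264,214)],142.5);b=P[1]-P[0];print("dial est",16.7-np.degrees(np.arctan2(b[1],b[0])))
p=np.array([(h[0]+556.5)/2,(h[1]+1.1)/2,195]);print(p,r.inv().apply(p-q)/10)
```

```text
[555.13145773  -8.03906193 141.        ]
dial est -36.48986346206193
[555.81572886  -3.46953097 195.        ] [-5.9828534   9.7774041   5.69797045]
```

Request:
step_arm([
  [[-2,3,0],[0,0,9],50],
  [[-4,6,0],[0,0,18],50],
  [[-6,9,1],[0,0,27],50],
  [[-6,9.8,2.5],[0,0,33],50],
  [[-6,9.8,2.5],[0,0,33],50],
])

```text
time_s: 19.1
eef_pos: [553.2, -2.0, 219.5]
ee_rot: [-0.002, -0.146, 0.989, 0.001]
force: [0.4, -0.7, 0.2]
grip_width: 0.5
grip_force: 0.0
```

Run:
```python
from h import *
st();w=ctrl.capture("wrist");cv2.imwrite("pics/w4.png",w["img"][...,::-1])
print(proj(w,[[556.5,1.1,141],[555.1,-3.5,141]]))
```

```text
t 19.1 tcp [553.2  -2.  219.5] toolx -163.23 dial -0.07 F tool [-0.19 -0.75 -0.23] M [-0.023 -0.021 -0.007] grip [0.5 0. ] j6 -2.078778873068473
[[263.65499555 208.72744356]
 [258.82332359 205.68115916]]
```

View pics/w4.png

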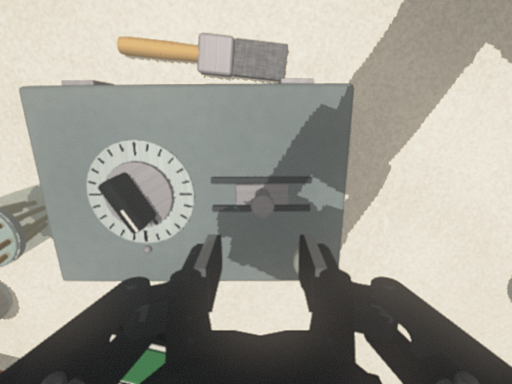

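The post head is at (263,205), close to prediction; the dial bar stands left of 0 as expected.

Request:
step_arm([
  [[-0.27,0.16,3],[0,0,0],50],
  [[-0.27,0.16,6],[0,0,0],50],
  [[-0.27,0.16,9],[0,0,0],50],
  [[-0.27,0.16,10.4],[0,0,0],45],
  [[-0.27,0.16,10.4],[0,0,0],35],
  [[-0.27,0.16,10.4],[0,0,0],27],
  [[-0.27,0.16,10.4],[0,0,0],12],
  [[-0.27,0.16,10.4],[0,0,0],12],
], squeeze=20)

```text
time_s: 20.15
eef_pos: [556.9, -0.3, 118.5]
ee_rot: [0.001, -0.145, 0.989, -0.0]
force: [-0.5, 0.3, 7.3]
grip_width: 0.218
grip_force: 19.7
```

Request:
step_arm([
  [[0,0,0],[0,0,0],12],
  [[0,0,0],[0,0,0],12],
])

```text
time_s: 20.4
eef_pos: [556.9, -0.3, 118.5]
ee_rot: [0.001, -0.145, 0.989, -0.0]
force: [0.3, 0.4, 6.7]
grip_width: 0.221
grip_force: 19.7
```

```bash
python3 -c "
from h import *;st()"
```

```text
t 20.4 tcp [ 5.569e+02 -3.000e-01  1.185e+02] toolx -163.32 dial 0.02 F tool [-0.39  0.3  -6.74] M [ 0.102  0.089 -0.077] grip [ 0.221 19.658] j6 -2.0728291435550696
```

Request:
step_arm([
  [[0,-0.1,0],[0,0,0],12],
  [[0,-0.25,0],[0,0,0],12],
  [[0,-0.4,0],[0,0,0],12],
  [[0,-0.55,0],[0,0,0],12],
  [[0,-0.65,0],[0,0,0],12],
  [[0,-0.75,0],[0,0,0],12],
])

```text
time_s: 21.15
eef_pos: [559.0, -7.2, 118.6]
ee_rot: [0.001, -0.145, 0.989, -0.0]
force: [-1.0, 2.0, 6.6]
grip_width: 0.22
grip_force: 19.7
```

```bash
python3 -c "
from h import *;st()"
```

```text
t 21.15 tcp [559.   -7.2 118.6] toolx -163.32 dial 0.02 F tool [ 0.39  2.25 -6.6 ] M [0.288 0.123 0.017] grip [ 0.22  19.685] j6 -2.084839217828096
```

Only the 2 N drag; going on in two checked parts.

Request:
step_arm([
  [[0,-0.1,0],[0,0,0],12],
  [[0,-0.2,0],[0,0,0],12],
  [[0,-0.3,0],[0,0,0],12],
])

```text
time_s: 21.52
eef_pos: [559.9, -10.1, 118.5]
ee_rot: [0.001, -0.145, 0.989, -0.0]
force: [-0.3, 3.2, 8.1]
grip_width: 0.215
grip_force: 19.7
```

```bash
python3 -c "
from h import *;st()"
```

```text
t 21.525 tcp [559.9 -10.1 118.5] toolx -163.32 dial 0.02 F tool [-0.63  3.12 -8.09] M [ 0.322  0.105 -0.004] grip [ 0.215 19.685] j6 -2.089607971685383
```

Past the 6 mm block and free: about 10.3 mm done, 18.5 to 20 mm left.

Request:
step_arm([
  [[0,-0.3,0],[0,0,0],12],
  [[0,-0.6,0],[0,0,0],12],
  [[0,-0.9,0],[0,0,0],12],
  [[0,-1.2,0],[0,0,0],12],
  [[0,-1.5,0],[0,0,0],12],
  [[0,-1.7,0],[0,0,0],12],
  [[0,-1.8,0],[0,0,0],12],
  [[0,-1.8,0],[0,0,0],12],
])

```text
time_s: 22.52
eef_pos: [565.2, -27.5, 118.6]
ee_rot: [0.001, -0.145, 0.989, -0.0]
force: [0.3, 2.0, 5.3]
grip_width: 0.221
grip_force: 19.7
```

```bash
python3 -c "
from h import *;st()"
```

```text
t 22.525 tcp [565.2 -27.5 118.6] toolx -163.32 dial 0.02 F tool [-0.87  1.85 -5.31] M [ 0.214 -0.05  -0.006] grip [ 0.221 19.663] j6 -2.117793178120834
```

Request:
step_arm([
  [[0,-0.05,0],[0,0,0],12],
  [[0,-0.1,0],[0,0,0],12],
  [[0,-0.15,0],[0,0,0],12],
  [[0,-0.2,0],[0,0,0],12],
  [[0,-0.2,0],[0,0,0],12],
])

```text
time_s: 23.15
eef_pos: [565.3, -27.8, 118.5]
ee_rot: [0.001, -0.145, 0.989, 0.001]
force: [-1.2, 8.9, 8.0]
grip_width: 0.218
grip_force: 20.0
```

```bash
python3 -c "
from h import *;st()"
```

```text
t 23.15 tcp [565.3 -27.8 118.5] toolx -163.31 dial 0.01 F tool [-1.43  8.92 -7.94] M [ 1.447  0.317 -0.011] grip [ 0.218 19.956] j6 -2.120826693569342
```

End stop reached. Unloading, then releasing and lifting.

Request:
step_arm([
  [[0,0.13,0],[0,0,0],12],
  [[0,0.13,0],[0,0,0],30],
  [[0,0.13,0],[0,0,0],42],
  [[0,0.13,0],[0,0,0],42],
  [[0,0.13,-3],[0,0,0],42],
  [[0,0.13,-8],[0,0,0],42],
  [[0,0.13,-11],[0,0,0],42],
  [[0,0.13,-11],[0,0,0],42],
])

```text
time_s: 24.15
eef_pos: [565.4, -28.4, 229.3]
ee_rot: [0.002, -0.145, 0.989, -0.001]
force: [0.8, 0.6, -0.7]
grip_width: 0.419
grip_force: 0.0
```

Run:
```python
from h import *
st();w=ctrl.capture("wrist");cv2.imwrite("pics/w5.png",w["img"][...,::-1])
yw=np.radians(16.7);c=np.array([590.4,-111.9]);y=np.array([-np.sin(yw),np.cos(yw)])
print(proj(w,[[*(c+88*y),141],[*(c+91*y),141],[*(c+118*y),141]]))
```

```text
t 24.15 tcp [565.4 -28.4 229.3] toolx -163.34 dial 0.04 F tool [-0.94  0.39  0.7 ] M [-0.016 -0.032 -0.009] grip [0.419 0.   ] j6 -2.1187268074769703
[[262.54924237 199.73890695]
 [266.049691   199.73923393]
 [297.55115088 199.74093662]]
```

View pics/w5.png

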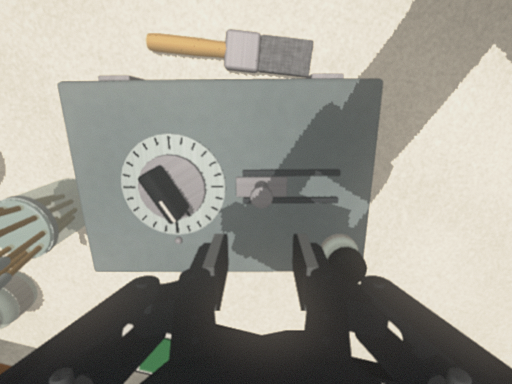

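The post head is at (262,194), matching the fully drawn position, and the dial is still left of 0. Nothing is being touched.

```bash
python3 -c "
from rig import ctrl;print(ctrl.finish_job())"
```

```text
the job is handed in; nothing more can be done
None
```

The strongbox should be unlocked: I dialled 4, 0 and 2, felt the sprung stop about 31° left of 0, drew the bolt to its end stop and lifted the hand clear; the job is handed in, but no verdict came back.

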